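# Wedge up the analyser's hinged rack plate

### The arm

A 6-joint arm with a two-finger parallel gripper is mounted at the origin on the work surface. World frame = base frame: x ahead of the robot, y to its left, z up, the work surface at z = 0. Lengths are in m, angles in rad, forces in N, time in s.
With the tool pointing down it reaches from about 0.3 to 0.95 m from the base axis. Payload 3.1 kg.
Tool frame: the origin (TCP) lies on the mounting face of the last link; the fingertips stand 173 mm ahead of it and the grasp point (between the pads) lies 155 mm ahead of it (r.hold_point_z is the z of the grasp point in the tool frame, in m); z points along the fingers, y is the line along which they close (so a half turn about z gives the same grasp; the last joint's range is limited). The gripper opens to 85 mm and grips with 20 to 120 N. Pads are 22 mm wide; open, the fingers measure 114 mm over their backs; the gripper's body (76 mm by 85 mm) begins 54 mm behind the grasp point. The pads swing forward as they close: fully open they stand 13 mm farther back than shut.
Start: joints at [-1.307, 0.308, 1.634, -0, 1.2, -0.07], TCP at [0.205, -0.591, 0.405] pointing down, gripper open.
Joint ranges: [-3.06, 3.06], [-0.79, 1.96], [0.05, 2.63], [-1.19, 4.34], [0.05, 2.64], [-2.94, 2.94]. Speed limits (rad/s): [2.79, 2.79, 3.14, 3.14, 3.14, 3.14].

### API

Orientations are given as [roll, pitch, yaw] about the fixed x, y, z axes, in that order (R = Rz(yaw) Ry(pitch) Rx(roll)).
In Python, from cell import r gives the robot as it stands.
- The arm moves only by the tool drive_tool, never from a script. Its argument "moves" is a list of rows, each a list of 6 numbers: the shift along the tool's x, y, z in m, then the turn, a rotation vector about the tool's x, y, z in degrees. In form: [[dx, dy, dz, wx, wy, wz], ...]. A call has 1 to 5 rows; each row is the pose to reach, as a shift and turn from the pose commanded when the call began, along the tool's axes at that moment; what a row does not reach only later rows make up. A row lasts 1/8 s, in which the tool goes at most 62.5 mm and 10.7 degrees, less where a joint would pass 70% of its speed; a pose out of reach is approached as far as the arm can. A call with a gripper value outside its range is refused whole. "grip" is the finger opening in m, from 0 to 0.0854, set as the call begins (left out, the last holds). The fingers move at their own pace and stop on an object; "force" is the grip in N (left out, the last holds). Time passes only in rows, so rows that repeat a pose let the fingers close. It gives the time, the measured TCP pose, the force, the opening and the grip force at its end, in the units of the state.
- r.state(): the state, without advancing time (a new reading comes with each control period).
- r.capture(name): name is "scene" or "top" or "wrist"; returns a dict with "frame" (384x512x3 uint8, red, green, blue), "z_map" (384x512 float32, m along the optical axis (not along the pixel's ray), 0 where there is no reading), "camera_matrix" (3x3 intrinsics, pixels), "dist_coeffs" ([k1, k2, p1, p2, k3] as OpenCV has them; the pictures are not rectified), "eye" and "attitude" of the camera in the world. Camera axes: x right, y up, looking along -z (the intrinsics and any distortion apply to the point x, -y, -z); pixel columns grow to the right and rows downward; lengths in m; the calibration is good to about 2 mm. A picture is of the moment at which its call begins.
- r.hand_in(): hands the job in; it is judged then, once.
Trained networks look in a picture, given as the dict that the camera call returned (one of the last four; its "shot" number tells which), for a name from the list of things; names that differ only in an ending like _2 or _b are one class to them, and where a whole thing is asked for, a point or a joint stands for the part that bears it (a point fixed in the world has none). Each returns a list of dicts, best first, with "p" (0 to 1); they miss things now and then, are a little off and sometimes report something else, mostly with a low value. They report only what shows in the picture. A call takes as long as a camera call.
- r.trace(picture, query): "pixels" (384x512 bool, what is visible of it) and "uv" ([column, row] in pixels, amid what is visible of it).
- r.pinpoint(picture, query): "uv" ([column, row] in pixels: a listed point, or the origin of a listed thing).
The state is a dict: "time": time; "qpos": joint angles; "dq": joint speeds; "joint_torque": joint torques, N m; "tool_pos": TCP position; "orientation": TCP orientation; "ft_force": force on the tool from outside, world axes, zero at the start; "moment": the same for the moment, N m; "grip_width": finger opening in m; "grip_force": force on a finger pad.
Only numpy, scipy, OpenCV 4.12 (cv2) and the standard library are available. Lean on these libraries where they do the work, as an engineer would, in place of code of your own. Each camera call takes 0.05 s, during which the arm holds its last target. There are 200 camera calls.

### The job

Take the sample canister by its handle off the hinged rack plate and set it down gently, upright and let go, on the green mat. Then grip the yellow levelling wedge and, keeping it flat on the bench, push its thin end under the middle of the plate's front edge until the plate just lifts clear of its two brass rest feet (the edge then lies over the wedge's green band). Finish while still gripping the wedge there, with the wedge alone carrying the plate's front; disturb nothing else on the bench.

Things in the scene. Friction and masses are not known exactly. Their poses are not given: they have to be found in the camera images.
- stand: Fixed base of the hinged plate. Origin on the bench below the middle of the plate's front edge; x points level from front edge to hinge (the way the wedge is pushed), z up. Side rails 22 wide, 8 high at y = +-85; brass rest feet, diameter 18, 12 high, at x = 2, y = +-85; open bench between. Hinge block 220 wide, 40 high at x = 168 to 202.
- plate_edge (a point): Lower side of the middle of the plate's front edge; 12 mm above the bench with the plate down. Its height minus 12 mm is the lift.
- canister: Aluminium canister with blue stripe, diameter 76, shoulder at 85, total height 146, about 0.45 kg; stands on the plate at the start. Origin at the centre of its underside. Black straight handle bar: 14 wide (along x), 14 high, 74 long (along y), centred 139 above the origin; steel posts at y = +-34 carry it; free space under the bar down to 93.
- canister_handle (a point): Centre of the canister's handle bar.
- mat: Fixed square green mat with a black border, 150 x 150, 3 thick. Origin at the centre of its underside; x and y along its sides.
- wedge: Yellow plastic wedge, 150 long (x), 30 wide (y), 0.12 kg. Origin at the centre of its underside. Thin end at x = +75, 4 thick; the top rises evenly to 26 at x = -25; behind, x = -25 to -75, a grip block 42 high. A green band crosses the slope at x = +26 to -4 (49 to 79 behind the thin end, wedge 15 to 21 thick): with the plate's edge over it the plate is lifted about 3 to 9 mm.
- wedge_tip (a point): Middle of the wedge's thin end, at bench level.
- vial_rack: Bystander: white rack 150 x 90 with blue-capped vials, 86 high. Origin at the centre of its underside.
- pipette: Bystander: white and blue hand pipette lying on the bench, 218 long along its x (from -103 to +115), 22 wide and high.
- sample_jar: Bystander: white jar with red cap, 60 in diameter, 80 high.
- beaker: Bystander: open glass beaker, 72 in diameter, 90 high.
- meter: Bystander: grey hand-held meter lying flat, 130 x 75 x 22.
- plate (a joint): Hinge angle (rad) of the dark steel rack plate: 0 down on its feet, growing as the front edge rises (0.1 rad = 16 mm there). Plate 160 deep, 200 wide, 8 thick, 0.7 kg; hinge axis along its back edge, 16 above the bench. Down, its underside is 12 and its top 20 above the bench. Front edge rounded (radius 4); a white mark on top shows its middle. It tips freely, falls back by its weight.

How it is judged:
On the way, in this order (a step that is already met when the one before it is completed fails the run):
1. the canister stands upright on the mat, released (x of canister in the frame of mat between -0.045 and 0.045 m and y of canister in the frame of mat between -0.045 and 0.045 m and height (world z) of canister below 0.008 m and angle between canister's own z axis and vertical below 0.08 rad and contact force between the fingers and canister below 0.2 N and linear speed of canister below 0.03 m/s), for 0.2 s.
2. the wedge, gripped and flat on the bench, lifts the plate's front edge 2 to 10 mm (value of joint plate between 0.0125 and 0.0625 rad and contact force between wedge and plate above 0.8 N and y of wedge_tip in the frame of stand between -0.05 and 0.05 m and contact force between the fingers and wedge above 1 N and contact force between each of the arm, the fingers and plate below 0.3 N and height (world z) of wedge below 0.004 m and angle between wedge's own z axis and vertical below 0.07 rad), for 0.2 s.
At the end, for the whole second after the job is handed in: Canister upright, released, on the mat (within 45 mm of its centre along each side). Plate edge 2 to 10 mm above its rest, at rest, carried by the wedge (over 0.8 N) within 50 mm of its middle, untouched by the robot. Wedge still, flat on the bench (4 mm, 0.07 rad), held by the fingers (over 1 N) (all of step 1 and all of step 2 and linear speed of wedge below 0.01 m/s and velocity of joint plate between -0.05 and 0.05 rad/s); the arm keeps its last pose, push and grip.
It fails at once if the plate is lifted while the canister is still on it (contact force between canister and plate above 0.5 N and value of joint plate above 0.02 rad).
It fails at once if the canister is tipped more than 0.5 rad (angle between canister's own z axis and vertical above 0.5 rad).
It fails at once if the canister is dropped (from more than about 12 mm) (contact force between the fingers and canister below 0.1 N and linear speed of canister above 0.5 m/s).
It fails at once if a bystander is shifted by more than 25 mm (distance of any of vial_rack, pipette, sample_jar, beaker, meter from where it was at the start of the episode above 0.025 m).
It also fails if it takes over 61 s, if anything falls off the work surface, if the arm or the gripper's body presses on something with over 40 N, if the wrist force passes 120 N, or if a joint passes its speed limit or range.

## Working session

There is one attempt and no reset: what is moved stays moved. The work goes in short steps, Python scripts to look and compute and a tool call to move; the robot and the scene stay as the last step left them, time stands still between calls to the robot, and variables do not carry over. Pictures are saved under pics/ and viewed, at most 10 in all, crops included, and the job is handed in when it is done.

Besides the shell and the picture viewer there is one more tool, called after "Emit:" by a JSON object that holds its "name" and its "arguments". drive_tool: Moves the arm, as the interface text tells. Its arguments: {"type":"object","properties":{"moves":{"type":"array"},"grip":{"type":"number"},"force":{"type":"number"}},"required":["moves"]}

```bash
ls; mkdir -p pics; cat > h.py <<'E'
import numpy as np, cv2
from scipy.spatial.transform import Rotation as Ro
from cell import r
def att(c):
    a=np.array(c["attitude"],float)
    if a.shape==(3,3): return a
    if a.size==4: return Ro.from_quat(a).as_matrix()
    return Ro.from_euler('xyz',a).as_matrix()
def w(c,uv,z=None):
    "pixels -> world, by depth map"
    uv=np.array(uv,float).reshape(-1,1,2)
    n=cv2.undistortPoints(uv,np.array(c["camera_matrix"]),np.array(c["dist_coeffs"])).reshape(-1,2)
    ray=np.c_[n[:,0],-n[:,1],-np.ones(len(n))]
    R=att(c); e=np.array(c["eye"])
    if z is None:
        p=np.round(uv.reshape(-1,2)).astype(int)
        d=c["z_map"][np.clip(p[:,1],0,383),np.clip(p[:,0],0,511)]
        P=(ray*d[:,None])@R.T+e
        return P[d>0] if len(P)>1 else P
    v=ray@R.T
    return e+v*((z-e[2])/v[:,2])[:,None]
def cloud(c,m):
    ys,xs=np.nonzero(m); return w(c,np.c_[xs,ys])
def png(c,name,s=1.5): cv2.imwrite(f"pics/{name}.png",cv2.resize(c["frame"][:,:,::-1],None,fx=s,fy=s))
E
python3 - <<'E'
from h import *
for n in ("top","scene"):
    c=r.capture(n); png(c,n+"0")
    print(n,c["eye"],c["attitude"])
    for q in ("stand","plate_edge","canister","canister_handle","mat","wedge","wedge_tip","vial_rack","pipette","sample_jar","beaker","meter","plate"):
        t=r.trace(c,q); 
        pp=r.pinpoint(c,q) if q!="plate" else []
        o=[q]
        if t:
            P=cloud(c,t[0]["pixels"]); 
            P=P[P[:,2]>-.01]
            b=cv2.minAreaRect((P[:,:2]*1000).astype(np.float32))
            o+=["T%.2f"%t[0]["p"],np.round(t[0]["uv"]),"med",np.median(P,0).round(3),"zmax",P[:,2].max().round(3),np.round(b[0]),np.round(b[1]),round(b[2])]
        if pp: o+=["P%.2f"%pp[0]["p"],np.round(pp[0]["uv"],1), "d",w(c,pp[0]["uv"]).round(3)[0],"z0",w(c,pp[0]["uv"],0).round(3)[0]]
        print(*o)
print(r.state())
E
```

```text
pics
top [0.4120843  0.05779356 1.40614235] [ 0.14928851 -0.02148536 -1.56321484]
stand T0.73 [277. 169.] med [ 0.711 -0.03   0.022] zmax 0.169 [699. -30.] [227. 222.] 89 P0.63 [272.5 204.2] d [ 0.595 -0.026  0.   ] z0 [ 0.595 -0.026  0.   ]
plate_edge T0.58 [220. 251.] med [0.435 0.15  0.022] zmax 0.053 [442. 151.] [145.  30.] 2 P0.65 [271.4 205.3] d [ 0.591 -0.022  0.004] z0 [ 0.591 -0.022  0.   ]
canister T0.67 [268. 182.] med [ 0.658 -0.011  0.107] zmax 0.172 [670.  -9.] [89. 75.] 59 P0.87 [270.5 183.7] d [ 0.647 -0.013  0.112] z0 [ 0.667 -0.019  0.   ]
canister_handle T0.83 [272. 179.] med [ 0.658 -0.011  0.108] zmax 0.172 [665. -11.] [73. 70.] 5 P0.94 [271.6 173.9] d [ 0.669 -0.013  0.16 ] z0 [ 0.702 -0.022  0.   ]
mat T0.59 [186. 199.] med [0.617 0.289 0.004] zmax 0.013 [618. 289.] [156. 148.] 1
wedge T0.80 [219. 244.] med [0.442 0.15  0.021] zmax 0.053 [445. 151.] [145.  30.] 2 P0.72 [218.9 246.2] d [0.448 0.156 0.022] z0 [0.448 0.157 0.   ]
wedge_tip T0.77 [218. 249.] med [0.438 0.15  0.021] zmax 0.053 [443. 151.] [149.  30.] 2 P0.76 [220.2 227.5] d [0.512 0.154 0.007] z0 [0
[... 2954 characters left out ...]
21.] [199. 174.] 88
{'time': 2.6, 'qpos': array([-1.30671358e+00,  3.08115374e-01,  1.63379637e+00,  1.81657414e-05,
        1.19970781e+00, -6.97194552e-02]), 'dq': array([-0.00026065, -0.00071466,  0.00104975,  0.00177391,  0.00091624,
        0.0005085 ]), 'joint_torque': array([-2.15530572e-04, -4.15273654e+01, -2.77072781e+01, -1.19147676e-04,
        9.08884413e-04,  5.33997380e-07]), 'tool_pos': array([ 0.20474087, -0.59052266,  0.40466417]), 'orientation': array([-3.14156699e+00, -1.87622508e-05,  3.33795618e-01]), 'ft_force': array([ 0.53782728, -0.4142098 , -0.15651088]), 'moment': array([ 0.04974321,  0.04125033, -0.02114576]), 'grip_force': 0.0, 'grip_width': 0.08518894836393295}
```

```bash
python3 - <<'E'
from h import *
for n in ("top","scene"):
    c=r.capture(n)
    P=cloud(c,np.ones((384,512),bool))
    def box(nm,lo,hi):
        Q=P[np.all((P>lo)&(P<hi),1)]
        if len(Q)<8: print(nm,len(Q));return
        b=cv2.minAreaRect((Q[:,:2]*1000).astype(np.float32)); d=Q[:,:2]-Q[:,:2].mean(0)
        v=np.linalg.svd(d,full_matrices=False)[2][0]
        print(n,nm,len(Q),np.round(b[0],1),np.round(b[1],1),round(b[2],1),"pca",np.degrees(np.arctan2(v[1],v[0])).round(1),"mean",Q.mean(0).round(3))
    box("bar",(.62,-.08,.135),(.74,.06,.2))
    box("shoulder",(.58,-.1,.08),(.76,.08,.125))
    box("wedge",(.34,.11,.006),(.54,.2,.07))
    box("grip",(.34,.11,.032),(.54,.2,.07))
    box("plate",(.55,-.16,.014),(.8,.1,.029))
    box("hinge",(.7,-.18,.032),(.83,.12,.055))
    box("mat",(.52,.2,.0015),(.71,.38,.01))
E
```

```text
top bar 123 [666.9 -13.9] [73.7 15.6] 70.1 pca 71.2 mean [ 0.666 -0.014  0.166]
top shoulder 325 [665.8 -12.1] [72.4 72. ] 1.5 pca 152.2 mean [ 0.659 -0.011  0.105]
top wedge 461 [439.6 154.7] [196.2  87.3] 0.2 pca -177.9 mean [0.437 0.151 0.024]
top grip 146 [400.4 149.6] [62.5 26.7] 0.8 pca -178.8 mean [0.394 0.149 0.043]
top plate 2213 [661.6 -35.7] [245.2 206.9] 87.4 pca -94.4 mean [ 0.676 -0.023  0.021]
top hinge 651 [779.8 -26.7] [219.3  37.1] 87.4 pca -92.5 mean [ 0.779 -0.027  0.041]
top mat 1858 [615.  289.9] [179.6 189.1] 89.8 pca -175.7 mean [0.615 0.289 0.005]
scene bar 158 [668.4 -13.7] [75.9 18.5] 71.7 pca 72.5 mean [ 0.67  -0.014  0.16 ]
scene shoulder 411 [672.9 -15.7] [77.  70.1] 81.5 pca 75.0 mean [ 0.68  -0.015  0.103]
scene wedge 283 [438.9 157.4] [ 83.6 166.3] 89.7 pca 3.1 mean [0.439 0.15  0.024]
scene grip 80 [394.4 147.8] [29.7 58.8] 88.9 pca 0.7 mean [0.398 0.149 0.041]
scene plate 1716 [675.8 -32.6] [250.4 227.5] 0.6 pca 87.5 mean [ 0.696 -0.024  0.021]
scene hinge 733 [750.2 -24.1] [217.7 101. ] 86.7 pca -92.0 mean [ 0.778 -0.025  0.04 ]
scene mat 1174 [615.2 290. ] [179.4 188.6] 89.8 pca -40.0 mean [0.612 0.283 0.004]
```

View pics/top0.png

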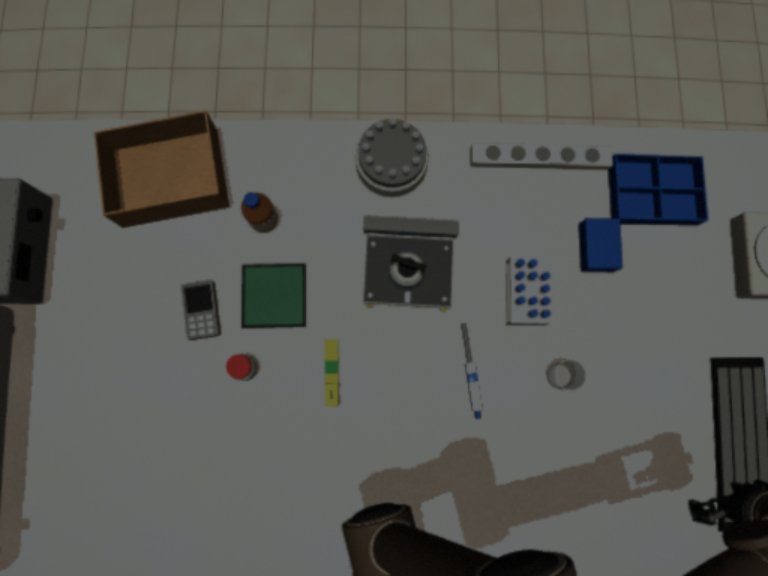

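View pics/scene0.png

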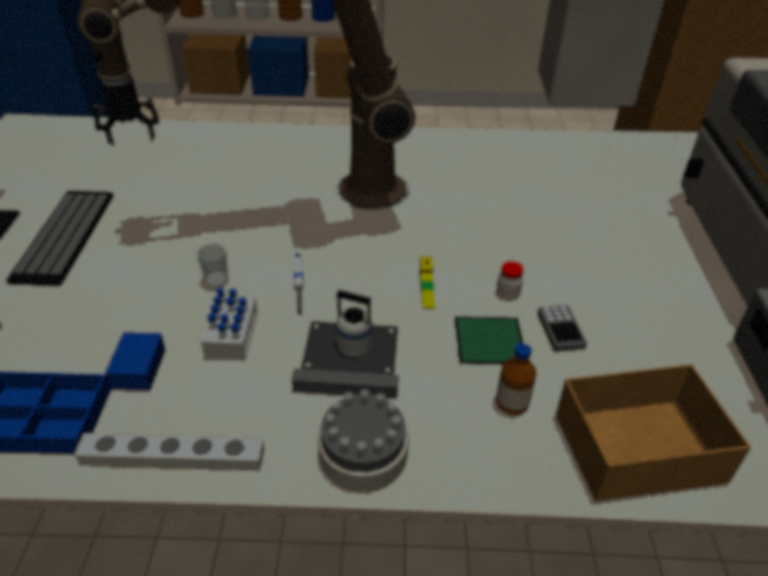

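Emit:
{"name": "drive_tool", "arguments": {"moves": [[0.05, -0.032, 0, 0, 0, -10], [0.1, -0.063, 0, 0, 0, -20], [0.15, -0.095, 0, 0, 0, -30], [0.2, -0.126, 0, 0, 0, -40], [0.25, -0.158, 0, 0, 0, -50]], "grip": 0.06}}

```text
time: 3.32
tool_pos: [0.3901, -0.3578, 0.405]
orientation: [3.141, 0.0, 1.212]
ft_force: [-0.3, -0.9, 0.1]
grip_width: 0.0599
grip_force: 0.0
```

```bash
cat >> h.py <<'E'
def go(x,y,z,yaw):
    "tool-frame shift and turn to put grasp point at x,y,z pointing down with yaw (deg)"
    s=r.state(); R=Ro.from_euler('xyz',s["orientation"]); T=Ro.from_euler('xyz',[np.pi,0,np.radians(yaw)])
    d=R.inv().apply(np.array([x,y,z+.155])-s["tool_pos"])
    print("t",s["time"],"tcp",s["tool_pos"].round(4),"shift",d.round(4),"norm",np.linalg.norm(d).round(3),"turn",np.degrees((R.inv()*T).as_rotvec()).round(1),"F",s["ft_force"].round(1),"grip",round(s["grip_width"],4),round(s["grip_force"],1))
E
python3 -c "
from h import *
go(.667,-.014,.245,71.5)"
```

```text
t 3.325 tcp [ 0.3901 -0.3578  0.405 ] shift [0.4192 0.1384 0.005 ] norm 0.441 turn [ 0.1  0.  -2.1] F [-0.3 -0.9  0.1] grip 0.0599 0.0
```

Emit:
{"name": "drive_tool", "arguments": {"moves": [[0.057, 0.019, 0, 0, 0, -2], [0.114, 0.038, 0, 0, 0, -2], [0.171, 0.056, 0, 0, 0, -2], [0.228, 0.075, 0, 0, 0, -2], [0.285, 0.094, 0.0, 0, 0, -2]]}}

```text
time: 3.95
tool_pos: [0.5796, -0.1248, 0.405]
orientation: [3.141, 0.0, 1.242]
ft_force: [0.6, -0.7, 0.1]
grip_width: 0.0601
grip_force: 0.0
```

Emit:
{"name": "drive_tool", "arguments": {"moves": [[0.045, 0.015, 0, 0, 0, 0], [0.09, 0.03, 0, 0, 0, 0], [0.128, 0.04, 0, 0, 0, 0], [0.128, 0.04, 0, 0, 0, 0]]}}

```text
time: 4.45
tool_pos: [0.6589, -0.0158, 0.4045]
orientation: [3.141, -0.001, 1.245]
ft_force: [-0.8, 0.3, 0.5]
grip_width: 0.0604
grip_force: 0.0
```

```bash
python3 -c "
from h import *
c=r.capture('wrist'); png(c,'w1')
P=cloud(c,np.ones((384,512),bool))
Q=P[np.all((P>(.6,-.08,.148))&(P<(.74,.06,.19)),1)]
b=cv2.minAreaRect((Q[:,:2]*1000).astype(np.float32)); d=Q[:,:2]-Q[:,:2].mean(0)
v=np.linalg.svd(d,full_matrices=False)[2][0]
print(len(Q),b,np.degrees(np.arctan2(v[1],v[0])),Q.mean(0))
go(.667,-.014,.159,71.5)"
```

```text
1456 ((666.9442138671875, -12.72372817993164), (73.31170654296875, 13.548473358154297), 71.26006317138672) -108.72950454376601 [ 0.66751746 -0.01000871  0.166569  ]
t 4.5 tcp [ 0.6581 -0.0172  0.4044] shift [0.006  0.0074 0.0903] norm 0.091 turn [-0.   0.  -0.2] F [ 0.3  0.6 -0.1] grip 0.0599 0.0
```

View pics/w1.png

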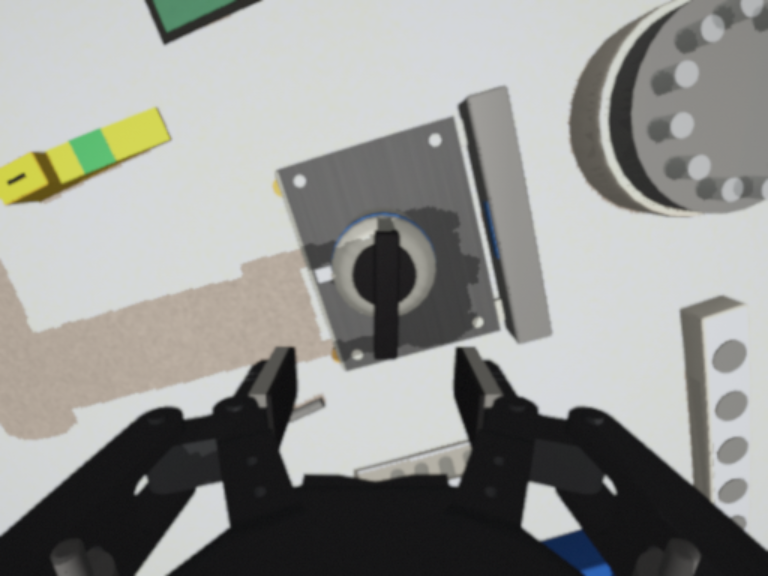

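Emit:
{"name": "drive_tool", "arguments": {"moves": [[0.007, 0.007, 0.03, 0, 0, 0], [0.007, 0.007, 0.065, 0, 0, 0], [0.007, 0.007, 0.085, 0, 0, 0], [0.007, 0.007, 0.09, 0, 0, 0], [0.007, 0.007, 0.09, 0, 0, 0]]}}

```text
time: 5.12
tool_pos: [0.6669, -0.0145, 0.3153]
orientation: [3.141, -0.0, 1.241]
ft_force: [-0.4, 0.1, -0.4]
grip_width: 0.0598
grip_force: 0.0
```

Emit:
{"name": "drive_tool", "arguments": {"moves": [[0, 0, 0, 0, 0, 0], [0, 0, 0, 0, 0, 0], [0, 0, 0, 0, 0, 0], [0, 0, 0, 0, 0, 0], [0, 0, 0, 0, 0, 0]], "grip": 0.0, "force": 60}}

```text
time: 5.75
tool_pos: [0.6669, -0.0138, 0.3159]
orientation: [3.141, -0.0, 1.242]
ft_force: [-1.4, 0.3, 4.9]
grip_width: 0.0131
grip_force: 59.4
```

Emit:
{"name": "drive_tool", "arguments": {"moves": [[0, 0, -0.008, 0, 0, 0], [0, 0, -0.022, 0, 0, 0], [0, 0, -0.042, 0, 0, 0], [0, 0, -0.056, 0, 0, 0], [0, 0, -0.06, 0, 0, 0]]}}

```text
time: 6.38
tool_pos: [0.6674, -0.0141, 0.3772]
orientation: [3.138, -0.001, 1.241]
ft_force: [0.4, -0.1, -5.1]
grip_width: 0.0125
grip_force: 58.7
```

```bash
python3 -c "
from h import *
go(.614,.289,.215,71.2)"
```

```text
t 6.375 tcp [ 0.6674 -0.0141  0.3772] shift [ 0.2695 -0.1486  0.0069] norm 0.308 turn [ 0.2 -0.1 -0.1] F [ 0.4 -0.1 -5.1] grip 0.0125 58.7
```

Emit:
{"name": "drive_tool", "arguments": {"moves": [[0.012, -0.007, 0, 0, 0, 0], [0.037, -0.02, 0, 0, 0, 0], [0.07, -0.038, 0, 0, 0, 0], [0.105, -0.058, 0, 0, 0, 0], [0.14, -0.077, 0, 0, 0, 0]]}}

```text
time: 7.0
tool_pos: [0.638, 0.1454, 0.3734]
orientation: [-3.139, 0.001, 1.241]
ft_force: [0.3, -0.4, -5.0]
grip_width: 0.0129
grip_force: 58.7
```

Emit:
{"name": "drive_tool", "arguments": {"moves": [[0.035, -0.02, 0, 0, 0, 0], [0.07, -0.039, 0, 0, 0, 0], [0.1, -0.056, 0, 0, 0, 0], [0.122, -0.067, 0, 0, 0, 0], [0.13, -0.072, 0, 0, 0, 0]]}}

```text
time: 7.62
tool_pos: [0.6123, 0.2913, 0.374]
orientation: [-3.141, 0.001, 1.243]
ft_force: [-0.3, -0.9, -4.7]
grip_width: 0.013
grip_force: 58.7
```

Emit:
{"name": "drive_tool", "arguments": {"moves": [[0, 0, 0.008, 0, 0, 0], [0, 0, 0.022, 0, 0, 0], [0, 0, 0.042, 0, 0, 0], [0, 0, 0.056, 0, 0, 0], [0, 0, 0.06, 0, 0, 0]]}}

```text
time: 8.25
tool_pos: [0.6124, 0.2889, 0.312]
orientation: [-3.138, 0.003, 1.241]
ft_force: [-0.9, 0.3, -4.0]
grip_width: 0.0129
grip_force: 58.7
```

```bash
python3 -c "
from h import *
go(.614,.289,.144,71.2)
c=r.capture('scene')
P=cloud(c,np.ones((384,512),bool))
Q=P[np.all((P>(.63,.24,.0))&(P<(.68,.34,.14)),1)]
print(np.round(np.percentile(Q,[1,50,99],axis=0),3))
png({'frame':c['frame'][150:300,240:420]},'s2',4)"
```

```text
t 8.25 tcp [0.6124 0.2889 0.312 ] shift [0.0007 0.0015 0.0129] norm 0.013 turn [-0.2  0.2 -0.1] F [-0.9  0.3 -4. ] grip 0.0129 58.7
[[0.63  0.242 0.   ]
 [0.645 0.285 0.034]
 [0.679 0.336 0.106]]
```

View pics/s2.png

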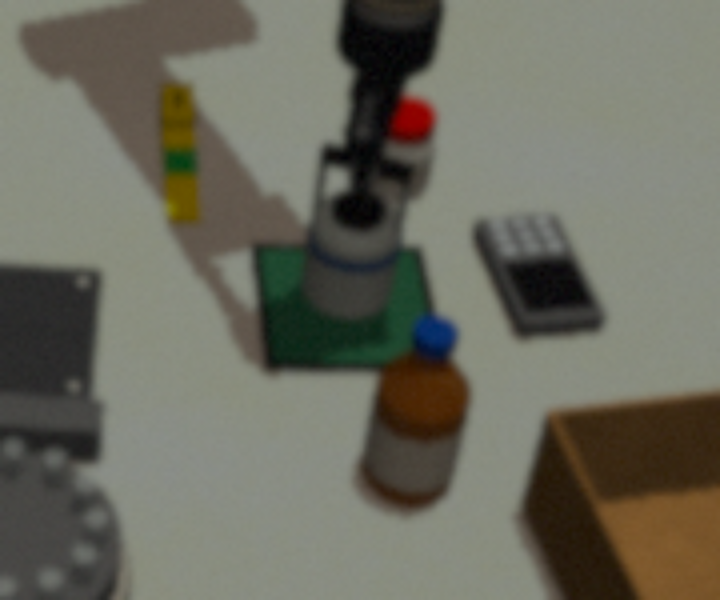

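Emit:
{"name": "drive_tool", "arguments": {"moves": [[0, 0, 0.005, 0, 0, 0], [0, 0, 0.008, 0, 0, 0], [0, 0, 0.01, 0, 0, 0], [0, 0, 0.011, 0, 0, 0], [0, 0, 0.011, 0, 0, 0]]}}

```text
time: 8.93
tool_pos: [0.6131, 0.2897, 0.3038]
orientation: [3.142, -0.0, 1.241]
ft_force: [-0.3, 1.0, -4.6]
grip_width: 0.0127
grip_force: 58.7
```

Emit:
{"name": "drive_tool", "arguments": {"moves": [[0, 0, 0.001, 0, 0, 0], [0, 0, 0.0015, 0, 0, 0], [0, 0, 0.002, 0, 0, 0], [0, 0, 0.002, 0, 0, 0]]}}

```text
time: 9.43
tool_pos: [0.6131, 0.2897, 0.3016]
orientation: [-3.142, 0.0, 1.241]
ft_force: [-0.2, 0.2, -4.8]
grip_width: 0.0126
grip_force: 58.7
```

Emit:
{"name": "drive_tool", "arguments": {"moves": [[0, 0, 0.001, 0, 0, 0], [0, 0, 0.0015, 0, 0, 0], [0, 0, 0.002, 0, 0, 0], [0, 0, 0.002, 0, 0, 0]]}}

```text
time: 9.93
tool_pos: [0.613, 0.2897, 0.2996]
orientation: [-3.141, 0.0, 1.241]
ft_force: [0.4, 1.2, -4.9]
grip_width: 0.0126
grip_force: 58.7
```

Emit:
{"name": "drive_tool", "arguments": {"moves": [[0, 0, 0.001, 0, 0, 0], [0, 0, 0.0015, 0, 0, 0], [0, 0, 0.002, 0, 0, 0], [0, 0, 0.002, 0, 0, 0]]}}

```text
time: 10.42
tool_pos: [0.6133, 0.2899, 0.2989]
orientation: [3.141, -0.001, 1.241]
ft_force: [-1.6, -0.1, 3.3]
grip_width: 0.0128
grip_force: 59.8
```

Emit:
{"name": "drive_tool", "arguments": {"moves": [[0, 0, -0.001, 0, 0, 0], [0, 0, -0.001, 0, 0, 0], [0, 0, -0.001, 0, 0, 0], [0, 0, -0.001, 0, 0, 0], [0, 0, -0.001, 0, 0, 0]], "grip": 0.06}}

```text
time: 11.05
tool_pos: [0.6131, 0.2897, 0.2986]
orientation: [-3.142, -0.0, 1.241]
ft_force: [-0.3, -0.3, 0.2]
grip_width: 0.0598
grip_force: 0.0
```

Emit:
{"name": "drive_tool", "arguments": {"moves": [[0, 0, -0.01, 0, 0, 0], [0, 0, -0.03, 0, 0, 0], [0, 0, -0.06, 0, 0, 0], [0, 0, -0.09, 0, 0, 0], [0, 0, -0.1, 0, 0, 0]]}}

```text
time: 11.68
tool_pos: [0.6139, 0.29, 0.4034]
orientation: [3.136, -0.005, 1.241]
ft_force: [-0.9, -0.9, 1.0]
grip_width: 0.0601
grip_force: 0.0
```

```bash
python3 -c "
from h import *
go(.395,.150,.15,0)"
```

```text
t 11.675 tcp [0.6139 0.29   0.4034] shift [-0.2038 -0.1624  0.0966] norm 0.278 turn [ 0.1 -0.4 71.1] F [-0.9 -0.9  1. ] grip 0.0601 0.0
```

Emit:
{"name": "drive_tool", "arguments": {"moves": [[-0.03, -0.024, 0, 0, 0, 10], [-0.07, -0.056, 0, 0, 0, 20], [-0.115, -0.092, 0, 0, 0, 30], [-0.16, -0.128, 0, 0, 0, 40], [-0.204, -0.162, 0.0, 0, 0, 50]], "grip": 0.075}}

```text
time: 12.3
tool_pos: [0.3919, 0.1481, 0.3985]
orientation: [3.141, 0.0, 0.363]
ft_force: [0.7, -0.4, 0.1]
grip_width: 0.0753
grip_force: 0.0
```

Emit:
{"name": "drive_tool", "arguments": {"moves": [[0, 0, 0, 0, 0, 10], [0, 0, 0, 0, 0, 20.5], [0, 0, 0, 0, 0, 20.5], [0, 0, 0, 0, 0, 20.5]]}}

```text
time: 12.8
tool_pos: [0.3938, 0.1491, 0.3987]
orientation: [3.142, 0.0, 0.014]
ft_force: [-0.5, 0.0, 0.8]
grip_width: 0.0752
grip_force: 0.0
```

```bash
python3 -c "
from h import *
c=r.capture('wrist'); png(c,'w3')
P=cloud(c,np.ones((384,512),bool))
def box(nm,lo,hi):
    Q=P[np.all((P>lo)&(P<hi),1)]
    if len(Q)<8: print(nm,len(Q));return
    b=cv2.minAreaRect((Q[:,:2]*1000).astype(np.float32)); d=Q[:,:2]-Q[:,:2].mean(0)
    v=np.linalg.svd(d,full_matrices=False)[2][0]
    print(nm,len(Q),b,np.degrees(np.arctan2(v[1],v[0])).round(2),Q.mean(0).round(4),Q.max(0))
box('wedge',(.34,.12,.004),(.54,.18,.06))
box('grip',(.34,.12,.036),(.54,.18,.06))
box('hinge',(.7,-.18,.034),(.83,.12,.055))
box('plate',(.55,-.16,.015),(.8,.1,.028))
go(.395,.150,.15,.5)"
```

```text
wedge 2823 ((443.31744384765625, 152.6470489501953), (149.39407348632812, 30.22498893737793), 2.0114827156066895) -178.1 [0.4437 0.1526 0.0252] [0.51782126 0.16957397 0.04523182]
grip 937 ((393.87835693359375, 151.04750061035156), (50.308406829833984, 29.177152633666992), 1.1873563528060913) -178.69 [0.395  0.1509 0.0429] [0.41922486 0.16553434 0.04523182]
hinge 0
plate 1487 ((599.9326782226562, -40.63365936279297), (235.4744110107422, 53.315738677978516), 77.7304458618164) -91.93 [ 0.5978 -0.0525  0.0201] [0.61068436 0.08001493 0.02395188]
t 12.85 tcp [0.3938 0.1491 0.3987] shift [ 0.0012 -0.0009  0.0937] norm 0.094 turn [0.  0.  0.2] F [ 0.1  0.9 -0.8] grip 0.0749 0.0
```

View pics/w3.png

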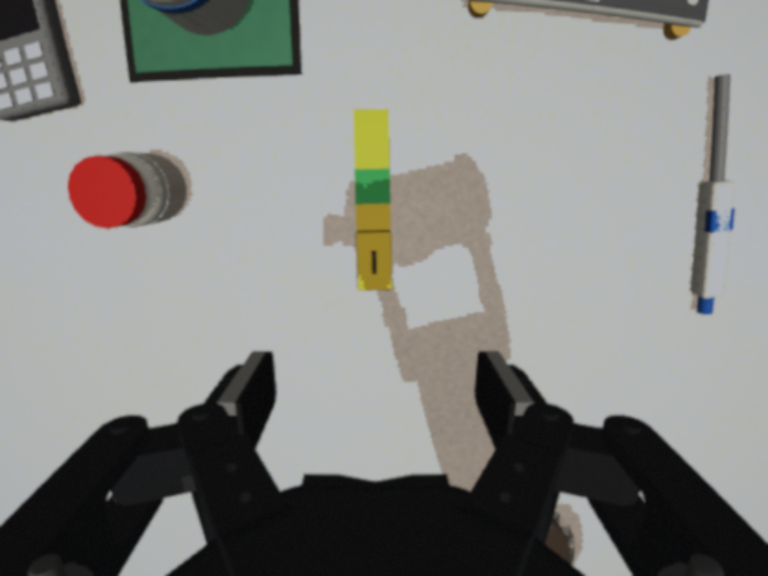

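Emit:
{"name": "drive_tool", "arguments": {"moves": [[0, -0.002, 0.05, 0, 0, -0.7], [0, -0.002, 0.11, 0, 0, -0.7], [0, -0.002, 0.165, 0, 0, -0.7], [0, -0.002, 0.205, 0, 0, -0.7], [0, -0.002, 0.217, 0, 0, -0.7]]}}

```text
time: 13.48
tool_pos: [0.3924, 0.1507, 0.1793]
orientation: [3.14, 0.006, 0.024]
ft_force: [-1.3, 0.9, 0.9]
grip_width: 0.0753
grip_force: 0.0
```

Emit:
{"name": "drive_tool", "arguments": {"moves": [[0, 0, 0, 0, 0, 0], [0, 0, 0, 0, 0, 0], [0, 0, 0, 0, 0, 0], [0, 0, 0, 0, 0, 0], [0, 0, 0, 0, 0, 0]], "grip": 0.0, "force": 60}}

```text
time: 14.1
tool_pos: [0.3952, 0.1515, 0.1835]
orientation: [-3.141, -0.004, 0.023]
ft_force: [0.0, -0.5, 6.8]
grip_width: 0.0293
grip_force: 60.5
```

```bash
python3 -c "
from h import *
s=r.state();print(s['tool_pos'],s['orientation'],s['grip_width'],s['ft_force'])
c=r.capture('top')
P=cloud(c,np.ones((384,512),bool))
t=r.trace(c,'wedge')
for k in t[:2]:
  Q=cloud(c,k['pixels']); print(k['p'],Q.mean(0),Q.max(0),Q.min(0),cv2.minAreaRect((Q[:,:2]*1000).astype(np.float32)))
for q in ('wedge_tip','canister','stand'):
  for k in r.pinpoint(c,q)[:1]: print(q,k['p'],w(c,k['uv'],.159 if q=='x' else 0.0))
for q in ('mat',):
  for k in r.pinpoint(c,q)[:1]: print(q,k['p'],w(c,k['uv'],0))
Q=P[np.all((P>(.55,.23,.07))&(P<(.68,.36,.16)),1)]; print('can',cv2.minAreaRect((Q[:,:2]*1000).astype(np.float32)))
"
```

```text
[0.39515995 0.15145056 0.18352755] [-3.14058265 -0.00423066  0.02331335] 0.02927080210805796 [ 0.0368145  -0.45127278  6.76348688]
0.57 [0.48188749 0.15356542 0.01883706] [0.51764645 0.1680065  0.34022704] [ 0.43752607  0.12817479 -0.00134594] ((476.64471435546875, 152.24801635742188), (83.75578308105469, 34.936492919921875), 9.908799171447754)
wedge_tip 0.43 [[0.50748631 0.15936557 0.        ]]
canister 0.75 [[0.6112059  0.29530617 0.        ]]
stand 0.96 [[ 0.59143114 -0.01852416  0.        ]]
mat 0.84 [[0.61911684 0.27817127 0.        ]]
can ((612.173095703125, 286.1976318359375), (73.01567077636719, 71.5117416381836), 2.2918825149536133)
```

Emit:
{"name": "drive_tool", "arguments": {"moves": [[0, 0, -0.005, 0, 0, 0], [0.002, 0.01, -0.014, 0, 0, 0.5], [0.01, 0.045, -0.018, 0, 0, 1.5], [0.02, 0.085, -0.018, 0, 0, 2.5], [0.03, 0.125, -0.018, 0, 0, 3.8]]}}

```text
time: 15.02
tool_pos: [0.4267, 0.0252, 0.2002]
orientation: [3.142, -0.0, -0.044]
ft_force: [0.3, -0.0, -0.5]
grip_width: 0.0293
grip_force: 59.7
```

```bash
python3 -c "
from h import *
go(.441,-.0123,.0265,-2.5)"
```

```text
t 15.025 tcp [0.4267 0.0252 0.2002] shift [0.0159 0.0369 0.0187] norm 0.044 turn [ 0. -0. -0.] F [ 0.3 -0.  -0.5] grip 0.0293 59.7
```

Emit:
{"name": "drive_tool", "arguments": {"moves": [[0.008, 0.015, 0, 0, 0, 0], [0.014, 0.032, 0.003, 0, 0, 0], [0.016, 0.037, 0.009, 0, 0, 0], [0.016, 0.037, 0.013, 0, 0, 0], [0.016, 0.037, 0.014, 0, 0, 0]]}}

```text
time: 15.65
tool_pos: [0.4404, -0.0102, 0.1851]
orientation: [-3.141, 0.002, -0.042]
ft_force: [-0.8, -0.1, -1.2]
grip_width: 0.0295
grip_force: 59.8
```

Emit:
{"name": "drive_tool", "arguments": {"moves": [[0, 0, 0.001, 0, 0, 0], [0, 0, 0.0015, 0, 0, 0], [0, 0, 0.0025, 0, 0, 0], [0, 0, 0.0025, 0, 0, 0]]}}

```text
time: 16.15
tool_pos: [0.4412, -0.0107, 0.1835]
orientation: [-3.141, -0.001, -0.043]
ft_force: [-1.1, 1.0, 3.3]
grip_width: 0.0292
grip_force: 60.2
```

```bash
python3 -c "
from h import *
go(.441,-.0123,.0285,-2.5)
c=r.capture('wrist'); png(c,'w4')
P=cloud(c,np.ones((384,512),bool))
Q=P[np.all((P>(.43,-.06,.006))&(P<(.57,.05,.03)),1)]
print(len(Q),cv2.minAreaRect((Q[:,:2]*1000).astype(np.float32)))
Q=P[np.all((P>(.56,-.15,.015))&(P<(.8,.12,.03)),1)]
print(len(Q),cv2.minAreaRect((Q[:,:2]*1000).astype(np.float32)))
for q in ('wedge_tip','plate_edge','stand'):
  for k in r.pinpoint(c,q)[:1]: print(q,k['p'],k['uv'],w(c,k['uv'],{'plate_edge':.012}.get(q,0)))
"
```

```text
t 16.15 tcp [ 0.4412 -0.0107  0.1835] shift [-0.0001  0.0016  0.    ] norm 0.002 turn [-0. -0.  0.] F [-1.1  1.   3.3] grip 0.0292 60.2
12258 ((505.6653747558594, -13.32699966430664), (56.19415283203125, 115.79814147949219), 87.60301971435547)
0 ((0.0, 0.0), (0.0, 0.0), 0.0)
wedge_tip 0.75 [253.0, 13.3] [[ 0.56477206 -0.01759824  0.        ]]
```

View pics/w4.png

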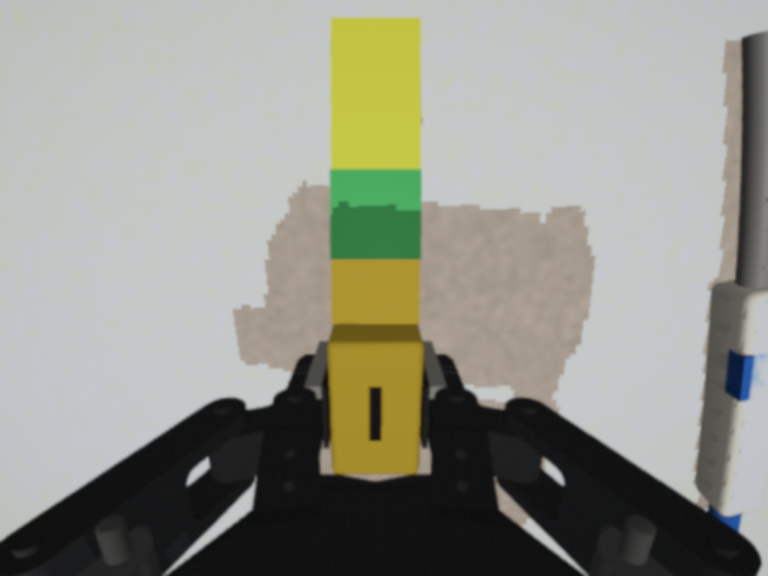

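Emit:
{"name": "drive_tool", "arguments": {"moves": [[0.005, 0, 0, 0, 0, 0], [0.015, 0.001, 0, 0, 0, 0], [0.03, 0.001, 0, 0, 0, 0], [0.042, 0.001, 0, 0, 0, 0], [0.048, 0.001, 0, 0, 0, 0]]}}

```text
time: 16.98
tool_pos: [0.4888, -0.014, 0.1835]
orientation: [3.142, 0.004, -0.043]
ft_force: [-8.9, 0.1, 15.1]
grip_width: 0.0292
grip_force: 61.9
```

```bash
python3 -c "
from h import *
go(.594-.059*.999,-.019+.0026,.0285,-2.5)
c=r.capture('wrist'); 
P=cloud(c,np.ones((384,512),bool))
Q=P[np.all((P>(.5,-.15,.0175))&(P<(.8,.12,.024)),1)]
print(len(Q),cv2.minAreaRect((Q[:,:2]*1000).astype(np.float32)),Q.min(0))
for q in ('plate_edge','stand','wedge_tip'):
  for k in r.pinpoint(c,q)[:1]: print(q,k['p'],k['uv'],w(c,k['uv'],{'plate_edge':.012}.get(q,0)))
png(c,'w5')"
```

```text
t 16.975 tcp [ 0.4888 -0.014   0.1835] shift [ 0.0463  0.0004 -0.0002] norm 0.046 turn [0.  0.2 0. ] F [-8.9  0.1 15.1] grip 0.0292 61.9
21676 ((556.2406005859375, -32.98381042480469), (236.63282775878906, 115.2623062133789), 87.51832580566406) [ 0.50019678 -0.14999538  0.01750012]
plate_edge 0.76 [246.3, 42.1] [[ 0.5949237  -0.01687669  0.012     ]]
stand 0.87 [246.6, 47.4] [[ 0.59517371 -0.01688611  0.        ]]
```

View pics/w5.png

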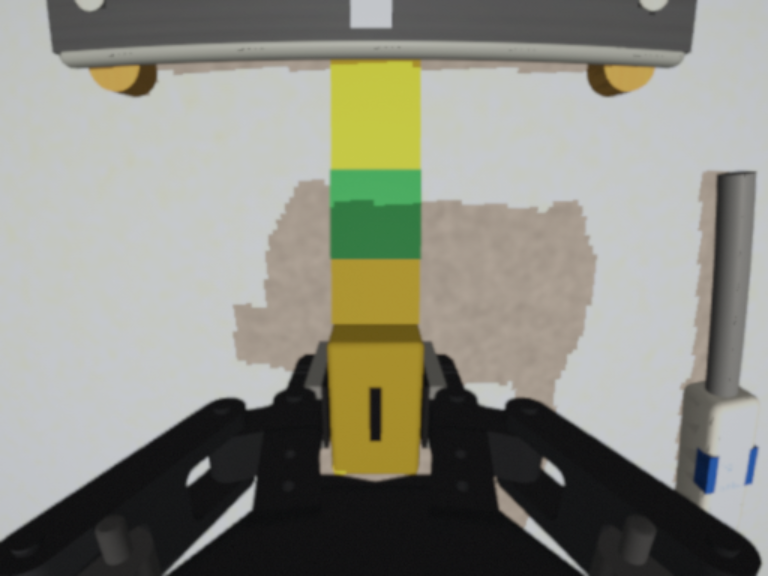

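Emit:
{"name": "drive_tool", "arguments": {"moves": [[0.003, 0, -0.0005, 0, 0, 0], [0.009, 0, -0.0005, 0, 0, 0], [0.015, 0, -0.0005, 0, 0, 0], [0.021, 0, -0.0005, 0, 0, 0], [0.025, 0, -0.0005, 0, 0, 0]]}}

```text
time: 17.8
tool_pos: [0.5131, -0.015, 0.1835]
orientation: [-3.142, 0.005, -0.043]
ft_force: [-11.7, -2.0, 14.3]
grip_width: 0.0292
grip_force: 61.7
```

Emit:
{"name": "drive_tool", "arguments": {"moves": [[0.003, 0, -0.0003, 0, 0, 0], [0.008, 0, -0.0003, 0, 0, 0], [0.013, 0, -0.0003, 0, 0, 0], [0.018, 0, -0.0003, 0, 0, 0], [0.021, 0, -0.0003, 0, 0, 0]]}}

```text
time: 18.42
tool_pos: [0.5324, -0.0157, 0.1835]
orientation: [-3.141, 0.01, -0.043]
ft_force: [-12.5, 0.5, 13.0]
grip_width: 0.0291
grip_force: 61.4
```

```bash
python3 -c "
from h import *
go(.595-.059*.999,-.017+.0026,.0285,-2.5)
c=r.capture('wrist'); 
P=cloud(c,np.ones((384,512),bool))
for a in ((-.09,-.05),(.02,.06)):
  Q=P[np.all((P>(.598,a[0],.012))&(P<(.65,a[1],.05)),1)]
  print(len(Q),np.median(Q,0))
png(c,'w6')"
```

```text
t 18.425 tcp [ 0.5324 -0.0157  0.1835] shift [ 0.0036 -0.0014 -0.    ] norm 0.004 turn [-0.   0.5  0. ] F [-12.5   0.5  13. ] grip 0.0291 61.4
10490 [ 0.6253762  -0.06963384  0.02438173]
10024 [0.62549076 0.03943927 0.02452434]
```

View pics/w6.png

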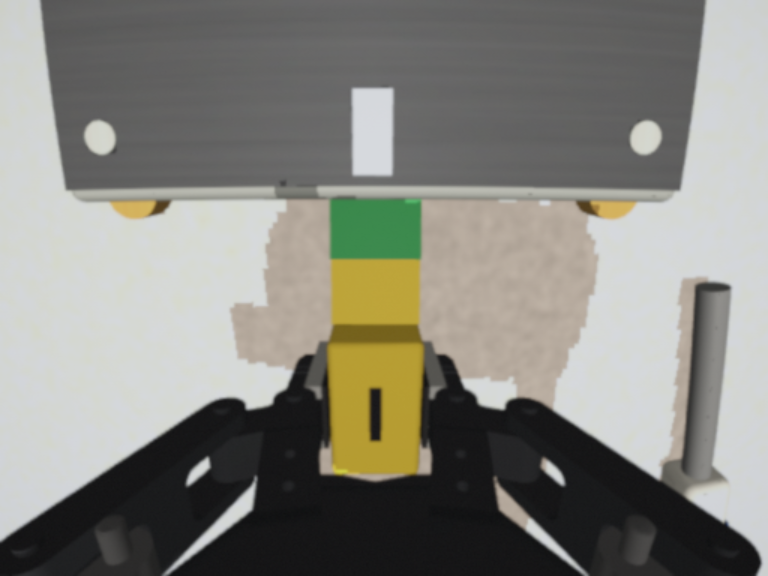

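Emit:
{"name": "drive_tool", "arguments": {"moves": [[0.002, 0, -0.0003, 0, 0, 0], [0.002, 0, -0.0003, 0, 0, 0], [0.002, 0, -0.0003, 0, 0, 0], [0.002, 0, -0.0003, 0, 0, 0], [0.002, 0, -0.0003, 0, 0, 0]]}}

```text
time: 19.1
tool_pos: [0.5349, -0.0158, 0.1835]
orientation: [-3.141, 0.007, -0.043]
ft_force: [-8.0, 0.3, 6.8]
grip_width: 0.0291
grip_force: 60.8
```

Emit:
{"name": "drive_tool", "arguments": {"moves": [[0, 0, 0, 0, 0, 0], [0, 0, 0, 0, 0, 0], [0, 0, 0, 0, 0, 0], [0, 0, 0, 0, 0, 0], [0, 0, 0, 0, 0, 0]]}}

```text
time: 19.73
tool_pos: [0.5349, -0.0158, 0.1835]
orientation: [-3.141, 0.007, -0.043]
ft_force: [-9.2, 0.2, 7.5]
grip_width: 0.0292
grip_force: 60.8
```

```bash
python3 -c "
from h import *
c=r.capture('top')
P=cloud(c,np.ones((384,512),bool))
Q=P[np.all((P>(.55,.22,.07))&(P<(.68,.36,.1)),1)]; print('can',np.median(Q,0),cv2.minAreaRect((Q[:,:2]*1000).astype(np.float32)))
c=r.capture('wrist'); P=cloud(c,np.ones((384,512),bool))
Q=P[np.all((P>(.598,-.09,.012))&(P<(.65,-.05,.05)),1)]; print(np.median(Q,0))
go(.5,0,.03,-2.5)"
```

```text
can [0.60554315 0.2844733  0.08788891] ((612.6240844726562, 286.6119384765625), (69.0398941040039, 73.01421356201172), 58.2952880859375)
[ 0.62543217 -0.06965987  0.02491024]
t 19.825 tcp [ 0.5349 -0.0158  0.1835] shift [-0.0355 -0.0143 -0.0012] norm 0.038 turn [-0.   0.4  0. ] F [-8.6  0.3  7.4] grip 0.0291 60.8
```

Stable: the canister is upright on the mat, the plate is lifted about 5–6 mm, and the wedge is held.

```bash
python3 -c "
from cell import r
print(r.hand_in())"
```

```text
the job is handed in; nothing more can be done
None
```

The job is handed in (no verdict was returned): the canister stands upright and released on the mat, and the gripped wedge lies flat under the middle of the plate's front edge, holding it about 5–6 mm above its rest feet by camera depth. I did not re-measure the bystanders, but nothing was seen or felt to touch them.

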